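# Show the kiln loader which vase goes on which bat

## Task

Show the kiln loader what goes where: point at the vase with the blue flowers by holding the fingertips about 3 cm straight above its mouth for at least two seconds, then point the same way at the middle of the empty clay bat for at least two seconds, and then press the green button on the grey call box right down and let it come up again. Touch no vase, bowl or bat and move none of them, and do not point at other pieces on the way: cross well above the other vases and bowls.

Things in the scene. Friction and masses are not known exactly. Their poses are not given: they have to be found in the camera images.
- vase_blue: Loose white porcelain vase, the one with four blue flowers with yellow centres round its shoulder (the one to point at). The flowers stand out about 10 mm; 145 mm tall, widest 90 mm across (80 mm up), neck 38 mm, rim 50 mm across with a dark mouth, foot 58 mm, about 0.45 kg. Origin at the centre of its underside, z up.
- vase_blue_mouth (a point): Centre of the mouth of the blue-flowered vase, level with its rim, 145 mm above its underside.
- vase_red: Loose white porcelain vase, with four red flowers round its shoulder (leave alone); 145 mm tall, widest 90 mm across (80 mm up), neck 38 mm, rim 50 mm across with a dark mouth, foot 58 mm, about 0.45 kg. Origin at the centre of its underside, z up.
- vase_red_mouth (a point): Centre of the mouth of the red-flowered vase, level with its rim.
- vase_plain: Loose white porcelain vase, without any flowers (leave alone); 145 mm tall, widest 90 mm across (80 mm up), neck 38 mm, rim 50 mm across with a dark mouth, foot 58 mm, about 0.45 kg. Origin at the centre of its underside, z up.
- vase_plain_mouth (a point): Centre of the mouth of the plain vase, level with its rim.
- bat_empty: The empty one of three alike round red-brown clay bats (flat discs, 90 mm across, 14 mm thick) fixed on the bench. Origin at the centre of its underside.
- bat_empty_top (a point): Centre of the upper face of the empty bat, 14 mm above the bench.
- bat_b: Clay bat like the empty one, but with a small white bowl standing on it. Origin at the centre of its underside.
- bat_c: Clay bat like the empty one, but with the other small white bowl standing on it. Origin at the centre of its underside.
- bowl_b: Loose small white bowl, 72 mm across the rim, 42 mm high, about 0.15 kg, standing on bat_b. Origin at the centre of its underside.
- bowl_b_rim (a point): Centre of the mouth of bowl_b, level with its rim.
- bowl_c: Loose small white bowl, 72 mm across the rim, 42 mm high, about 0.15 kg, standing on bat_c. Origin at the centre of its underside.
- bowl_c_rim (a point): Centre of the mouth of bowl_c, level with its rim.
- call_box: Grey enamelled call box fixed on the bench, 100 x 84 mm, 40 mm high, with a green push button in a black housing in the middle of its top and a small amber lamp in one corner. Origin at the centre of its underside.
- send_top (a point): Centre of the top face of the green button (round, 32 mm across), 62 mm above the bench when up, 10 mm above its black housing (48 mm across); it moves with the button. The button is pressed straight down.
- send (a joint): Travel of the green button in m: 0 = up, 0.006 = right down. A spring (1.5 N to start it, about 5 N at full travel) brings it back up.
Things that resemble listed ones, but are neither listed nor needed, are in the scene too. Leave any purple look-alike of the call_box alone. Leave any pink look-alike of the bowl_c alone.

How it is judged:
By the outcome, as a careful person would: the job done as asked, in the order asked, and still so for the second after the job is handed in, with the robot touching nothing.
It also fails if it takes over 61 s, if anything falls off the work surface, if the arm or the gripper's body presses on something with over 40 N, if the wrist force passes 120 N, or if a joint passes its speed limit or range.

## Robot

A 6-joint arm with a two-finger parallel gripper is mounted at the origin on the work surface. World frame = base frame: x ahead of the robot, y to its left, z up, the work surface at z = 0. Lengths are in m, angles in rad, forces in N, time in s.
With the tool pointing down it reaches from about 0.275 to 0.975 m from the base axis. Payload 8.4 kg.
Tool frame: the origin (TCP) lies between the finger pads, 19 mm behind the fingertips; this is the grasp point; z points along the fingers, y is the line along which they close (so a half turn about z gives the same grasp; the last joint's range is limited). The gripper opens to 92 mm and grips with 3 to 60 N. Pads are 20 mm wide; open, the fingers measure 128 mm over their backs; the gripper's body (75 mm by 189 mm) begins 69 mm behind the grasp point.
Start: joints at [-1.22, 0.353, 1.633, -0, 1.155, -0.002], TCP at [0.216, -0.587, 0.233] pointing down, gripper open.
Joint ranges: [-2.63, 2.63], [-0.92, 2.1], [0.06, 2.66], [-1.3, 4.44], [0, 2.69], [-3.02, 3.02]. Speed limits (rad/s): [2.22, 2.22, 2.79, 3.14, 3.14, 3.14].

## Interface

Orientations are given as a rotation vector (axis times angle).
In Python, from station import ctrl gives the robot as it stands. The module is installed in compiled form; this text tells all that it offers.
- The arm moves only by the tool carry_out, never from a script. Its argument "deltas" is one flat list of numbers, 5 for each row, row after row: the shift along the world's x, y, z in cm, then the turn about the world's z in rad, then the opening, from 0 (shut) to 1 (fully open). A call has 1 to 20 rows; each row shifts and turns the commanded pose from where the row before left it; what a row does not reach is not made up. A row lasts 1/12 s, in which the tool goes at most 41.7 mm and 7.16 degrees, less where a joint would pass 70% of its speed; a pose out of reach is approached as far as the arm can. A call with a gripper value outside its range is refused whole. The fingers move at their own pace and stop on an object; "grip_force" is the grip in N (left out, the last holds). Time passes only in rows, so rows that do not move let the fingers close. It gives the time, the measured TCP pose, the force, the opening and the grip force at its end, in the units of the state.
- ctrl.read_state(): the state, without advancing time (a new reading comes with each control period).
- ctrl.camera(name): name is "side" or "top" or "wrist"; returns (picture, depth): 480x640x3 uint8, blue, green, red; 480x640 float32, m along the optical axis (not along the pixel's ray), 0 where there is no reading.
- ctrl.camera_model(name): a dict with "vfov" (degrees; the focal length in pixels is half the picture's height over the tangent of half this angle, whatever the lens; pixels are square), "cx", "cy" (the principal point, pixels), "dist" ([k1, k2, p1, p2, k3] as OpenCV has them; the pictures are not rectified), "T" (4x4, takes a point from camera to world coordinates); the wrist camera has in their place "T_tool_cam" (4x4, takes a point from camera to tool coordinates, whose origin is the TCP and whose axes are the flange's). Camera axes: x right, y down, z forward; pixel columns grow to the right and rows downward; lengths in m; the calibration is good to about 2 mm. A picture is of the moment at which its call begins: read the wrist's pose just before it. camera_model takes no time and is no camera call.
- ctrl.job_done(): hands the job in; it is judged then, once.
The state is a dict: "time_s": time; "joint_positions": joint angles; "joint_vel": joint speeds; "effort": joint torques, N m; "eef_pos": TCP position; "ee_rot": TCP orientation; "force": force on the tool from outside, world axes, zero at the start; "torque": the same for the moment, N m; "width": finger opening in m; "grip_force": force on a finger pad.
Only numpy, scipy, OpenCV 4.12 (cv2) and the standard library are available. Lean on these libraries where they do the work, as an engineer would, in place of code of your own. Each camera call takes 0.05 s, during which the arm holds its last target. There are 200 camera calls.

## Working session

There is one attempt and no reset: what is moved stays moved. The work goes in short steps, Python scripts to look and compute and a tool call to move; the robot and the scene stay as the last step left them, time stands still between calls to the robot, and variables do not carry over. Pictures are saved under pics/ and viewed, at most 10 in all, crops included, and the job is handed in when it is done.

Besides the shell and the picture viewer there is one more tool, called after "Request:" by a JSON object that holds its "op" and its "data", one argument or row to a line. carry_out: Moves the arm, as the interface text tells. Its arguments: {"type":"object","properties":{"deltas":{"type":"array","items":{"type":"number"}},"grip_force":{"type":"number"}},"required":["deltas"]}

```bash
mkdir -p pics
cat > h.py <<'E'
import cv2,numpy as np
from station import ctrl
def world(name,u,v,depth,m=None):
    m=m or ctrl.camera_model(name); f=240/np.tan(np.radians(m["vfov"])/2)
    K=np.array([[f,0,m["cx"]],[0,f,m["cy"]],[0,0,1]])
    p=cv2.undistortPoints(np.array([[[u,v]]],float),K,np.array(m["dist"],float))[0,0]
    T=np.array(m["T"]); return (T@[p[0]*depth,p[1]*depth,depth,1])[:3]
def onplane(name,u,v,z):
    m=ctrl.camera_model(name); a=world(name,u,v,1.,m); o=np.array(m["T"])[:3,3]
    return o+(a-o)*(z-o[2])/(a[2]-o[2])
E
python3 - <<'E'
from h import *
for n in("top","side"):
    i,d=ctrl.camera(n); cv2.imwrite(f"pics/{n}.png",i); np.save(f"{n}.npy",d)
    m=ctrl.camera_model(n); print(n,m["vfov"],np.round(m["T"],3).tolist())
s=ctrl.read_state(); print(s["time_s"],s["eef_pos"],s["ee_rot"],s["width"],s["force"])
E
```

```text
top 43.23408240345164 [[0.03, -0.998, 0.049, 0.476], [-0.999, -0.031, -0.018, 0.019], [0.02, -0.049, -0.999, 1.383], [0.0, 0.0, 0.0, 1.0]]
side 51.827508394817436 [[-0.794, -0.397, 0.46, 0.119], [-0.608, 0.538, -0.585, 0.586], [-0.015, -0.744, -0.668, 0.745], [0.0, 0.0, 0.0, 1.0]]
0.1 [ 0.21580577 -0.58611161  0.23264723] [-3.09165891e+00 -5.51110813e-01  3.41850136e-04] 0.09172911816405441 [-0.26321547  0.34257778  0.12917057]
```

View pics/top.png

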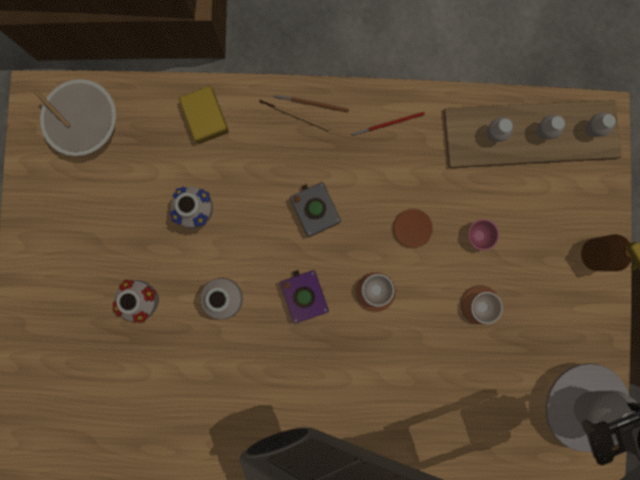

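View pics/side.png

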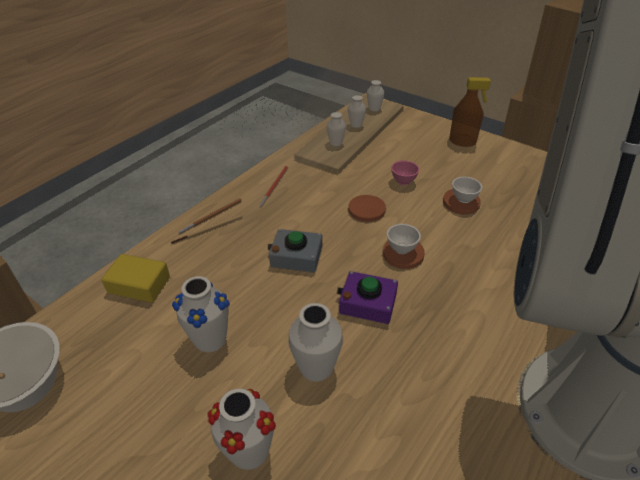

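Top view: the vases have their mouths at (187,204) with blue flowers, (128,301) with red and (218,299) plain, so the target is the one at (187,204). The bats are at (412,229), which is empty, and at (377,290) and (484,306), which carry white bowls. The call boxes are grey at (315,208), the target, and purple at (305,297). I'll confirm this in one crop.

Run:
```python
from h import *
i=cv2.imread("pics/top.png"); d=np.load("top.npy")
c=cv2.convertScaleAbs(cv2.resize(i[175:255,160:440],None,fx=2.85,fy=2.85,interpolation=cv2.INTER_CUBIC),alpha=1.6)
cv2.imwrite("pics/crop.png",c)
for n,u,v,z in(("vase",187,204,.145),("bat",412.5,229,.014),("btn",315.5,208.5,.062),("red",128,301,.145),("plain",218,299,.145),("purple",305,297,.062)):
    print(n,onplane("top",u,v,z).round(4),world("top",u,v,float(d[int(v),int(u)])).round(4))
d2=np.load("side.npy")
for n,u,v,z in(("vase",198,288,.145),("bat",367,208,.014),("btn",296,239,.062)):
    print(n,onplane("side",u,v,z).round(4),world("side",u,v,float(d2[v,u])).round(4))
```

```text
vase [0.6187 0.2707 0.145 ] [0.6192 0.2715 0.1408]
bat [ 0.593  -0.2177  0.014 ] [ 0.5931 -0.218   0.0125]
btn [0.627  0.0052 0.062 ] [0.6276 0.0052 0.0569]
red [0.4157 0.3846 0.145 ] [0.4154 0.3862 0.1396]
plain [0.4261 0.1992 0.145 ] [0.426  0.1995 0.143 ]
purple [0.433  0.0222 0.062 ] [0.4329 0.0222 0.0575]
vase [0.6138 0.2769 0.145 ] [0.6145 0.2765 0.1441]
bat [ 0.59   -0.2062  0.014 ] [ 0.5918 -0.2093  0.0111]
btn [0.6207 0.0184 0.062 ] [0.6214 0.0177 0.0611]
```

View pics/crop.png

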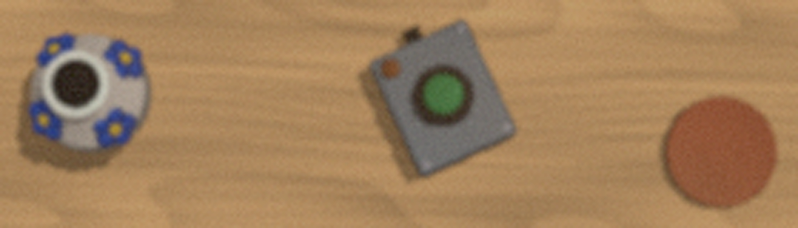

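The crop confirms the blue-flowered vase mouth at top pixel (186.3,204.1), the grey box's green button at (315.4,208.3) and the bare bat at (413,228.3). The top and side cameras disagree by about 1 cm, so I'll settle it with the wrist camera. First I'll rise and go to a high spot between the bat and the box, with the fingers shut.

Request:
{"op": "carry_out", "data": {
  "deltas": [0, 0, 4, 0, 0, 0, 0, 4, 0, 0, 0, 0, 4, 0, 0, 0, 0, 4, 0, 0, 2.4, 3.1, 0, 0, 0, 2.4, 3.1, 0, 0, 0, 2.4, 3.1, 0, 0, 0, 2.4, 3.1, 0, 0, 0, 2.4, 3.1, 0, 0, 0, 2.4, 3.1, 0, 0, 0, 2.4, 3.1, 0, 0, 0, 2.4, 3.1, 0, 0, 0, 2.4, 3.1, 0, 0, 0, 2.4, 3.1, 0, 0, 0, 2.4, 3.1, 0, 0, 0, 2.4, 3.1, 0, 0, 0, 2.4, 3.1, 0, 0, 0, 2.4, 3.1, 0, 0, 0, 2.4, 3.1, 0, 0, 0, 2.4, 3.1, 0, 0, 0]
}}

```text
time_s: 1.77
eef_pos: [0.6007, -0.0887, 0.393]
ee_rot: [-3.093, -0.551, 0.001]
force: [0.8, -1.4, -0.1]
width: 0.0004
grip_force: 0.0
```

```bash
cat >> h.py <<'E'
from scipy.spatial.transform import Rotation as R
def wrist():
    s=ctrl.read_state(); m=dict(ctrl.camera_model("wrist")); T=np.eye(4)
    T[:3,:3]=R.from_rotvec(s["ee_rot"]).as_matrix(); T[:3,3]=s["eef_pos"]
    m["T"]=T@np.array(m["T_tool_cam"]); i,d=ctrl.camera("wrist"); return i,d,m,s
def wplane(m,u,v,z):
    a=world("wrist",u,v,1.,m); o=m["T"][:3,3]; return o+(a-o)*(z-o[2])/(a[2]-o[2])
E
python3 - <<'E'
from h import *
import pickle
i,d,m,s=wrist(); cv2.imwrite("pics/w1.png",i); pickle.dump((d,m),open("w1.pkl","wb"))
print(s["time_s"],s["eef_pos"],s["ee_rot"],s["width"],np.round(m["T"],3).tolist())
E
```

```text
1.7667 [ 0.60065544 -0.08867345  0.39296701] [-3.09277731e+00 -5.51492732e-01  8.50702931e-04] 0.00035658527872786867 [[0.345, -0.906, -0.244, 0.668], [-0.938, -0.333, -0.09, -0.063], [0.0, 0.26, -0.966, 0.544], [0.0, 0.0, 0.0, 1.0]]
```

View pics/w1.png

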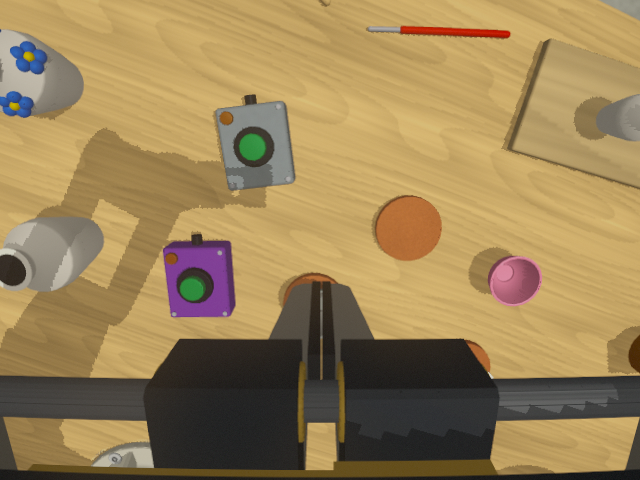

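Wrist view: the grey box's button is at (252,147) and the empty bat at (408,228), with the blue vase at the left edge.

Run:
```python
from h import *
import pickle
d,m=pickle.load(open("w1.pkl","rb"))
for n,u,v,z in(("bat",408,228,.014),("btn",252,147,.062)):
    print(n,wplane(m,u,v,z).round(4),world("wrist",u,v,float(d[v,u]),m).round(4))
for n,u,v,z in(("vase",186.3,204.1,.145),("bat",413,228.3,.014),("btn",315.4,208.3,.062)):
    print(n,onplane("top",u,v,z).round(4))
```

```text
bat [ 0.5958 -0.215   0.014 ] [ 0.5959 -0.2147  0.0149]
btn [0.6286 0.0078 0.062 ] [0.6286 0.0077 0.0628]
vase [0.6184 0.2721 0.145 ]
bat [ 0.5946 -0.2188  0.014 ]
btn [0.6275 0.0055 0.062 ]
```

The wrist and top cameras agree within 3–4 mm, so the side camera is the odd one out. Next I'll go high over the blue vase and check from near.

Request:
{"op": "carry_out", "data": {
  "deltas": [0.2, 4, 0, 0, 0, 0.2, 4, 0, 0, 0, 0.2, 4, 0, 0, 0, 0.2, 4, 0, 0, 0, 0.2, 4, 0, 0, 0, 0.2, 4, 0, 0, 0, 0.2, 4, 0, 0, 0, 0.2, 4, 0, 0, 0, 0.2, 4, 0, 0, 0, 0, 0, -4, 0, 0, 0, 0, -4, 0, 0, 0, 0, 0, 0, 0, 0, 0, 0, 0, 0]
}}

```text
time_s: 2.9
eef_pos: [0.6167, 0.2688, 0.3114]
ee_rot: [3.092, 0.551, -0.008]
force: [0.6, 0.3, 1.3]
width: 0.0007
grip_force: 0.0
```

Run:
```python
from h import *
import pickle
i,d,m,s=wrist(); cv2.imwrite("pics/w2.png",i); pickle.dump((d,m),open("w2.pkl","wb"))
print(s["eef_pos"])
```

```text
[0.61668257 0.26884953 0.31137139]
```

View pics/w2.png

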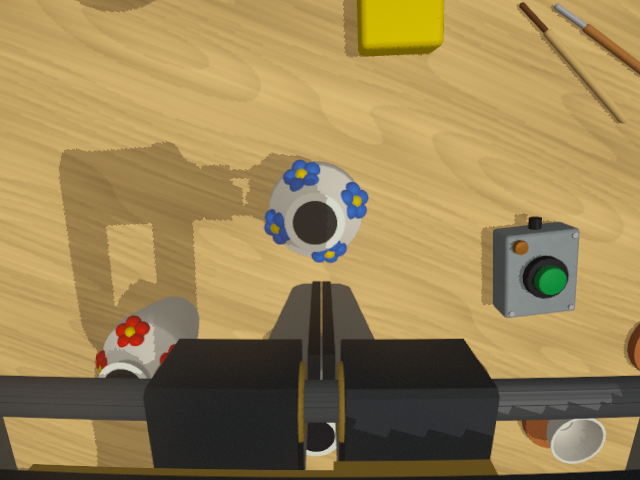

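The blue vase's mouth is at (316,222) with a clear view, and the button is at (552,281).

Run:
```python
from h import *
import pickle
d,m=pickle.load(open("w2.pkl","rb"))
print(wplane(m,316,222,.145).round(4),wplane(m,552,281,.062).round(4))
for u,v in((289,222),(345,222),(316,194),(316,250)): print(world("wrist",u,v,float(d[v,u]),m).round(4))
print(ctrl.read_state()["eef_pos"])
```

```text
[0.619  0.2744 0.145 ] [0.6288 0.0095 0.062 ]
[0.6117 0.2948 0.1458]
[0.6226 0.2494 0.1208]
[0.6401 0.2821 0.1444]
[0.597  0.2664 0.145 ]
[0.61809874 0.2691463  0.31406813]
```

Request:
{"op": "carry_out", "data": {
  "deltas": [0.1, 0.4, 0, 0, 0, 0, 0, -3, 0, 0, 0, 0, -3, 0, 0, 0, 0, -3, 0, 0, 0, 0, -2, 0, 0, 0, 0, -0.9, 0, 0, 0, 0, 0, 0, 0, 0, 0, 0, 0, 0, 0, 0, 0, 0, 0, 0, 0, 0, 0, 0, 0, 0, 0, 0, 0, 0, 0, 0, 0, 0, 0, 0, 0, 0, 0, 0, 0, 0, 0, 0, 0, 0, 0, 0, 0, 0, 0, 0, 0, 0]
}}

```text
time_s: 4.28
eef_pos: [0.6189, 0.2735, 0.1943]
ee_rot: [-3.093, -0.551, 0.0]
force: [0.8, -0.7, 0.4]
width: 0.0001
grip_force: 0.0
```

Request:
{"op": "carry_out", "data": {
  "deltas": [0, 0, 0, 0, 0, 0, 0, 0, 0, 0, 0, 0, 0, 0, 0, 0, 0, 0, 0, 0, 0, 0, 0, 0, 0, 0, 0, 0, 0, 0, 0, 0, 0, 0, 0, 0, 0, 0, 0, 0, 0, 0, 0, 0, 0, 0, 0, 0, 0, 0, 0, 0, 0, 0, 0, 0, 0, 0, 0, 0, 0, 0, 0, 0, 0, 0, 0, 0, 0, 0, 0, 0, 0, 0, 0, 0, 0, 0, 0, 0, 0, 0, 0, 0, 0, 0, 0, 0, 0, 0, 0, 0, 0, 0, 0, 0, 0, 0, 0, 0]
}}

```text
time_s: 5.95
eef_pos: [0.619, 0.2735, 0.1943]
ee_rot: [-3.093, -0.551, 0.0]
force: [0.7, -0.2, 0.2]
width: 0.0003
grip_force: 0.0
```

Request:
{"op": "carry_out", "data": {
  "deltas": [0, 0, 0, 0, 0, 0, 0, 0, 0, 0, 0, 0, 0, 0, 0, 0, 0, 0, 0, 0, 0, 0, 0, 0, 0, 0, 0, 0, 0, 0, 0, 0, 4, 0, 0, 0, 0, 4, 0, 0, 0, 0, 4, 0, 0, 0, 0, 4, 0, 0]
}}

```text
time_s: 6.78
eef_pos: [0.6186, 0.2733, 0.3561]
ee_rot: [3.093, 0.551, -0.001]
force: [0.4, 0.6, -0.2]
width: 0.0006
grip_force: 0.0
```

Request:
{"op": "carry_out", "data": {
  "deltas": [-0.18, -3.77, 0, 0, 0, -0.18, -3.77, 0, 0, 0, -0.18, -3.77, 0, 0, 0, -0.18, -3.77, 0, 0, 0, -0.18, -3.77, 0, 0, 0, -0.18, -3.77, 0, 0, 0, -0.18, -3.77, 0, 0, 0, -0.18, -3.77, 0, 0, 0, -0.18, -3.77, 0, 0, 0, -0.18, -3.77, 0, 0, 0, -0.18, -3.77, 0, 0, 0, -0.18, -3.77, 0, 0, 0, -0.18, -3.77, 0, 0, 0, 0, 0, -4, 0, 0, 0, 0, -4, 0, 0, 0, 0, -4, 0, 0, 0, 0, -4, 0, 0, 0, 0, 0, 0, 0, 0, 0, 0, 0, 0]
}}

```text
time_s: 8.37
eef_pos: [0.5944, -0.2162, 0.1931]
ee_rot: [-3.091, -0.551, 0.006]
force: [0.1, -0.4, 1.2]
width: 0.0004
grip_force: 0.0
```

Run:
```python
from h import *
i,d,m,s=wrist(); cv2.imwrite("pics/w3.png",i); print(s["eef_pos"])
h=cv2.cvtColor(i,cv2.COLOR_BGR2HSV); k=cv2.inRange(h,(3,120,90),(14,255,255))
k=cv2.morphologyEx(k,cv2.MORPH_OPEN,np.ones((5,5)))
n,l,st,c=cv2.connectedComponentsWithStats(k)
for j in range(1,n):
    if st[j,4]>1500: print(c[j],st[j],wplane(m,*c[j],.014).round(4))
```

```text
[ 0.59444196 -0.21621452  0.19309242]
[322.39071544 220.88353786] [ 270  169  106  104 8638] [ 0.597  -0.2155  0.014 ]
[190.17060041 313.06956522] [ 138  292   95   47 2415] [ 0.4772 -0.1335  0.014 ]
```

View pics/w3.png

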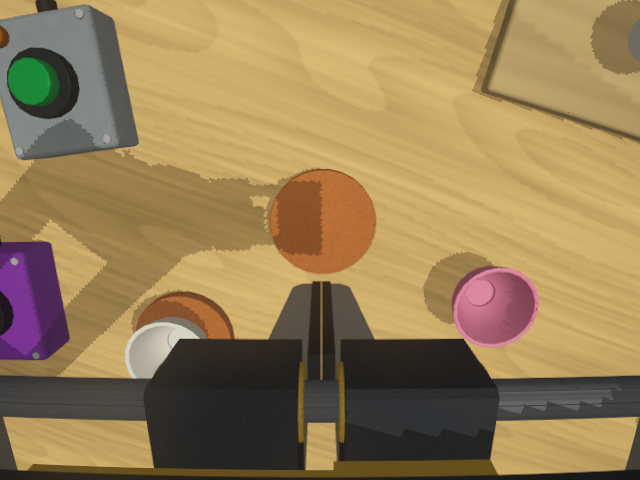

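The empty bat is centred at (323,221), which gives (0.596,−0.2155), so I'm on target. Now I'll descend 13 cm and hold.

Request:
{"op": "carry_out", "data": {
  "deltas": [0.1, 0, -3, 0, 0, 0, 0, -3, 0, 0, 0, 0, -3, 0, 0, 0, 0, -2.5, 0, 0, 0, 0, -1.5, 0, 0, 0, 0, 0, 0, 0, 0, 0, 0, 0, 0, 0, 0, 0, 0, 0, 0, 0, 0, 0, 0, 0, 0, 0, 0, 0, 0, 0, 0, 0, 0, 0, 0, 0, 0, 0, 0, 0, 0, 0, 0, 0, 0, 0, 0, 0, 0, 0, 0, 0, 0, 0, 0, 0, 0, 0, 0, 0, 0, 0, 0, 0, 0, 0, 0, 0, 0, 0, 0, 0, 0, 0, 0, 0, 0, 0]
}}

```text
time_s: 10.08
eef_pos: [0.5965, -0.2166, 0.0643]
ee_rot: [-3.093, -0.551, 0.0]
force: [0.4, 0.2, -0.3]
width: 0.0003
grip_force: 0.0
```

Request:
{"op": "carry_out", "data": {
  "deltas": [0, 0, 0, 0, 0, 0, 0, 0, 0, 0, 0, 0, 0, 0, 0, 0, 0, 0, 0, 0, 0, 0, 0, 0, 0, 0, 0, 0, 0, 0, 0, 0, 0, 0, 0, 0, 0, 0, 0, 0, 0, 0, 0, 0, 0, 0, 0, 0, 0, 0, 0, 0, 0, 0, 0, 0, 0, 0, 0, 0, 0, 0, 0, 0, 0, 0, 0, 0, 0, 0, 0, 0, 0, 0, 0, 0, 0, 0, 0, 0]
}}

```text
time_s: 11.42
eef_pos: [0.5966, -0.2166, 0.0643]
ee_rot: [3.093, 0.551, 0.0]
force: [-0.4, -0.3, -0.7]
width: 0.0005
grip_force: 0.0
```

Request:
{"op": "carry_out", "data": {
  "deltas": [0, 0, 4, 0, 0, 0, 0, 4, 0, 0, 0, 0, 4, 0, 0, 0.53, 3.75, 0, 0, 0, 0.53, 3.75, 0, 0, 0, 0.53, 3.75, 0, 0, 0, 0.53, 3.75, 0, 0, 0, 0.53, 3.75, 0, 0, 0, 0.53, 3.75, 0, 0, 0, 0, 0, -3, 0, 0, 0, 0, -3, 0, 0, 0, 0, -2, 0, 0, 0, 0, 0, 0, 0, 0, 0, 0, 0, 0]
}}

```text
time_s: 12.58
eef_pos: [0.6277, 0.0084, 0.1036]
ee_rot: [-3.092, -0.551, 0.004]
force: [0.4, -0.4, -0.1]
width: 0.001
grip_force: 0.0
```

Run:
```python
from h import *
i,d,m,s=wrist(); cv2.imwrite("pics/w4.png",i); print(s["eef_pos"])
```

```text
[0.62765293 0.00844873 0.10361795]
```

View pics/w4.png

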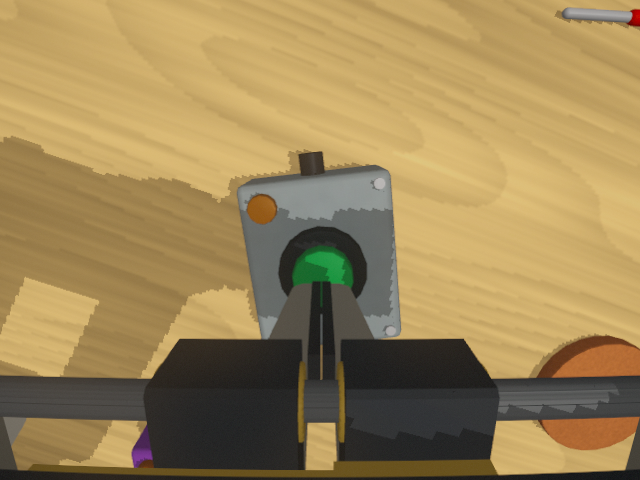

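The button lies straight beneath the fingertips, centred near (322,272). I'll press gently and watch the force.

Request:
{"op": "carry_out", "data": {
  "deltas": [0, 0, -1, 0, 0, 0, 0, -0.8, 0, 0, 0, 0, -0.4, 0, 0, 0, 0, -0.3, 0, 0, 0, 0, -0.2, 0, 0, 0, 0, -0.2, 0, 0, 0, 0, 0, 0, 0, 0, 0, 0, 0, 0]
}}

```text
time_s: 13.3
eef_pos: [0.6283, 0.0082, 0.0756]
ee_rot: [3.093, 0.551, -0.0]
force: [-1.6, -1.5, 4.9]
width: 0.0004
grip_force: 2.3
```

Request:
{"op": "carry_out", "data": {
  "deltas": [0, 0, -0.1, 0, 0, 0, 0, -0.1, 0, 0, 0, 0, 0, 0, 0, 0, 0, 0, 0, 0]
}}

```text
time_s: 13.63
eef_pos: [0.6284, 0.0082, 0.0749]
ee_rot: [3.093, 0.551, 0.0]
force: [-7.0, -1.4, 17.5]
width: 0.0004
grip_force: 9.0
```

The force rose from 5 to 17.5 N, so the button is right down on its stop. Now I'll release it and retreat upward.

Request:
{"op": "carry_out", "data": {
  "deltas": [0, 0, 0.5, 0, 0, 0, 0, 1, 0, 0, 0, 0, 3, 0, 0, 0, 0, 4, 0, 0, 0, 0, 4, 0, 0, 0, 0, 4, 0, 0, 0, 0, 4, 0, 0, 0, 0, 0, 0, 0, 0, 0, 0, 0, 0, 0, 0, 0, 0, 0]
}}

```text
time_s: 14.47
eef_pos: [0.628, 0.0085, 0.278]
ee_rot: [-3.093, -0.551, 0.0]
force: [-0.8, 0.2, -0.1]
width: 0.0005
grip_force: 0.0
```

Run:
```python
from h import *
i,d,m,s=wrist(); cv2.imwrite("pics/w5.png",i); print(s["eef_pos"],s["force"])
h=cv2.cvtColor(i,cv2.COLOR_BGR2HSV); k=cv2.inRange(h,(45,120,50),(80,255,255))
n,l,st,c=cv2.connectedComponentsWithStats(k); 
for j in range(1,n):
    if st[j,4]>300:
        u,v=c[j]; print(c[j],world("wrist",u,v,float(np.median(d[l==j])),m).round(4))
```

```text
[0.62804001 0.00854459 0.27798419] [-0.84425064  0.18727178 -0.05875315]
[321.73140954 214.60155383] [0.6295 0.0089 0.0619]
```

View pics/w5.png

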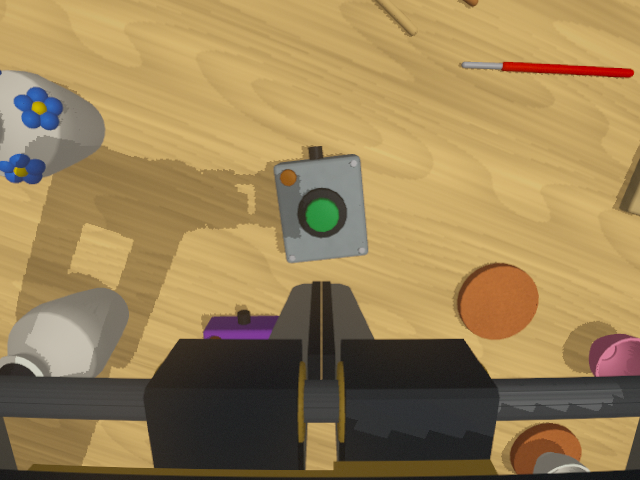

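The button at (322,215) is back up at 62 mm, and the vase and bat are undisturbed. I'm handing the job in.

```bash
python3 -c "from station import ctrl; print(ctrl.job_done())"
```

```text
the job is handed in; nothing more can be done
None
```

I pointed at the blue-flowered vase and then the empty bat for over two seconds each, pressed the green button right down and let it come back up, touched nothing else, and handed the job in at about 14.5 s.

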